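# Post the dead drive module into the returns box

## Robot

A 6-joint arm with a two-finger parallel gripper is mounted at the origin on the work surface. World frame = base frame: x ahead of the robot, y to its left, z up, the work surface at z = 0. Lengths are in m, angles in rad, forces in N, time in s.
With the tool pointing down it reaches from about 0.3 to 0.875 m from the base axis. Payload 6.4 kg.
Tool frame: the origin (TCP) lies midway between the tips of the shut fingers; the grasp point (between the pads) lies 19 mm behind it; z points along the fingers, y is the direction in which the jaws open and shut (so a half turn about z gives the same grasp; the last joint's range is limited). The gripper opens to 85 mm and grips with 20 to 120 N. Pads are 22 mm wide; open, the fingers measure 114 mm over their backs; the gripper's body (76 mm by 85 mm) begins 54 mm behind the grasp point. The pads swing forward as they close: fully open they stand 13 mm farther back than shut.
Start: joints at [-1.412, 0.181, 1.607, -0, 1.354, -0.206], TCP at [0.205, -0.537, 0.231] pointing down, gripper open.
Joint ranges: [-2.99, 2.99], [-0.89, 2.07], [0.3, 2.58], [-1.14, 4.28], [0, 2.63], [-3.12, 3.12]. Speed limits (rad/s): [2.57, 2.57, 3.01, 3.14, 3.14, 3.14].

## Interface

Orientations are given as a unit quaternion [w, x, y, z].
In Python, from bench import get_obs, camera, hand_in gives the robot as it stands.
- The arm moves only by the tool drive_tool, never from a script. Its argument "deltas" is a list of rows, each a list of 2 entries, a list of its own where there are three numbers: the shift along the world's x, y, z in m, then the turn about the world's z in rad. A call has 1 to 10 rows; each row shifts and turns the pose as measured when the row begins; what a row does not reach is not made up. A row lasts 1/10 s, in which the tool goes at most 50 mm and 8.59 degrees, less where a joint would pass 70% of its speed; a pose out of reach is approached as far as the arm can. A call is refused whole if a number of a shift passes 0.05 or a number of a turn 0.15, either way. A call with a gripper value outside its range is refused whole. "gripper" is the opening, from 0 (shut) to 1 (fully open), set as the call begins (left out, the last holds). The fingers move at their own pace and stop on an object; the grip force is fixed at half the most. Time passes only in rows, so rows that do not move let the fingers close. It gives the time, the measured TCP pose, the force and the opening at its end, in the units of the state.
- get_obs(): the state, without advancing time (a new reading comes with each control period).
- camera(name): name is "scene" or "top"; returns a dict with "frame" (400x640x3 uint8, red, green, blue), "fx", "fy", "cx", "cy" (pixels), "k1" (the pictures are not rectified: a ray, as slopes to the right and down, at radius r is drawn at 1 + k1 r^2 times it, then the intrinsics apply), "eye" and "attitude" of the camera in the world. Camera axes: x right, y down, z forward; pixel columns grow to the right and rows downward; lengths in m; the calibration is good to about 2 mm. A picture is of the moment at which its call begins. There is no depth.
- hand_in(): hands the job in, once; it reports no verdict.
The state is a dict: "time_s": time; "q": joint angles; "dq": joint speeds; "joint_efforts": joint torques, N m; "eef_pos": TCP position; "eef_rot": TCP orientation; "wrist_force": force on the tool from outside, world axes, zero at the start; "torque": the same for the moment, N m; "opening": opening from 0.0 (shut) to 1.0 (fully open).
Only numpy, scipy, OpenCV 4.12 (cv2) and the standard library are available. Lean on these libraries where they do the work, as an engineer would, in place of code of your own. Each camera call takes 0.05 s, during which the arm holds its last target.

## Task

Lift the dead drive module, the one with the narrow pull tab, out of the three-bay rack and feed it, tab uppermost, down through the slot in the top of the locked returns box; then push it on past the slot's spring grips until it drops right inside the box. Feel for the slot and press gently, never with more than 35 N on the box or its slot plate. Leave the other two modules in their bays, do not disturb the other things on the bench, and let go of everything at the end.

Things in the scene. Friction and masses are not known exactly. Their poses are not given: they have to be found in the camera images.
- module: Dead drive module: a flat aluminium slab 10 thick (its x axis), 70 wide (y), 75 tall (z), with a narrow pull tab, 30 wide (y), 10 thick and 33 tall, rising from the middle of its upper edge, so 108 tall in all. About 150 g. Origin: centre of its lower edge; z points to the tab. It stands upright in any one of the three bays of the rack. A half turn about z makes no difference.
- module_tab (a point): Centre of the end face of the module's pull tab, 108 above the module's origin along its z.
- rack: Fixed black rack, 54 (x) by 286 (y) by 34 tall, with three bays side by side along its y, centred at y = -90, 0 and +90 and x = 0. Each bay is 12.5 (x) by 74 (y), its floor 8 above the bench, its walls 34 above the bench. Origin: centre of the underside. The modules' thickness lies along the rack's x.
- returns_box: Fixed hollow grey steel box, 130 by 130, roof 150 above the bench, inner floor at 6. Origin: centre of its underside. On the roof is a dark slot plate, 84 (x) by 112 (y), 6 thick. Its slot is 12.5 (box x) by 77 (box y), square-edged, with guide walls of the same spacing down to 20 below the plate's upper face.
- box_top (a point): Centre of the box, not of the slot, at the height of the slot plate's upper face, 156 above the bench; axes as the box. The plate is clamped through long holes: the slot's centre lies anywhere up to 7 to either side of this point along x (not reported: look or feel for it) and level with it along y. The plate does not shift when pressed.
- grips_end (a point): Point 25.5 below box_top: the lower end of the spring grips, a white shoe at each end (y) of the slot with a sloped lead-in, 65 apart, yielding outward. They resist the module with about 5 to 15 N and hold its weight. Once the top of its 70-wide part is below this level (tab end then 7.5 above the plate) it falls to the box floor by itself.
- spare_plain: Good spare without a tab: same slab, 70 wide along its whole 87 height, standing in another bay. Leave it there. Origin: centre of its lower edge.
- spare_bail: Good spare with a wide wire bail 60 wide instead of a tab, 100 tall, standing in another bay. Leave it there. Origin: centre of its lower edge.
- screwdriver: Bystander: screwdriver, 160 long, lying.
- screw_jar: Bystander: small glass jar, 48 across, 55 tall.
- solder_reel: Bystander: grey reel, 60 across, 40 tall.
- tip_cleaner: Bystander: steel bowl, 70 across, 40 tall.
- tweezers: Bystander: steel tweezers, 120 long, lying.
- meter: Bystander: hand-held meter, 150 by 75 by 32, lying.
Things that resemble listed ones, but are neither listed nor needed, are in the scene too. Leave any purple look-alike of the module alone.

How it is judged:
On the way, in this order (a step that is already met when the one before it is completed fails the run):
1. the module is lifted clear of the rack (z of module in the frame of rack above 0.05 m), for 0.1 s.
2. the module's lower edge is in the slot, tab up (z of module in the frame of returns_box between 0.03 and 0.14 m and angle between module's own z axis and vertical below 0.2 rad and x of module in the frame of returns_box between -0.03 and 0.03 m and y of module in the frame of returns_box between -0.03 and 0.03 m), for 0.2 s.
At the end, for the whole second after the job is handed in: The whole module lies inside the returns box (both its ends within the box's 130 by 130 outline, the tab end more than 21 below the slot plate's upper face, the lower edge less than 100 above the bench), at rest and released; the other modules still in their bays and the bystanders in place (z of module in the frame of returns_box below 0.1 m and z of module_tab in the frame of returns_box below 0.135 m and x of module in the frame of returns_box between -0.065 and 0.065 m and y of module in the frame of returns_box between -0.065 and 0.065 m and x of module_tab in the frame of returns_box between -0.065 and 0.065 m and y of module_tab in the frame of returns_box between -0.065 and 0.065 m and linear speed of module below 0.05 m/s and contact force between the fingers and module below 0.1 N); the robot touches nothing.
It fails at once if the slot plate or box is pressed with more than 35 N (contact force between any of the fingers, the arm and returns_box above 35 N or (contact force between module and returns_box above 35 N and z of module in the frame of returns_box above 0.045 m)).
It fails at once if a spare module is moved more than 20 mm or tipped more than 0.3 rad (distance of any of spare_plain, spare_bail from where it was at the start of the episode above 0.02 m or angle between any of spare_plain, spare_bail's own z axis and vertical above 0.3 rad).
It fails at once if a bystander is moved more than 30 mm (distance of any of screwdriver, screw_jar, solder_reel, tip_cleaner, tweezers, meter from where it was at the start of the episode above 0.03 m).
It also fails if it takes over 64 s, if anything falls off the work surface, if the arm or the gripper's body presses on something with over 40 N, if the wrist force passes 120 N, or if a joint passes its speed limit or range.

## Working session

There is one attempt and no reset: what is moved stays moved. The work goes in short steps, Python scripts to look and compute and a tool call to move; the robot and the scene stay as the last step left them, time stands still between calls to the robot, and variables do not carry over. Pictures are saved under pics/ and viewed, and the job is handed in when it is done.

Besides the shell and the picture viewer there is one more tool, called after "Request:" as name(argument=value, ...), one argument or row to a line, values as JSON. drive_tool: Moves the arm, as the interface text tells. Its arguments: {"type":"object","properties":{"deltas":{"type":"array","items":{"type":"array"}},"gripper":{"type":"number"}},"required":["deltas"]}

```bash
mkdir -p pics
cat > h.py <<'E'
import numpy as np,cv2
from bench import get_obs,camera,hand_in
from scipy.spatial.transform import Rotation as R
E
python3 - <<'E'
from h import *
import pickle
o=get_obs();print(o)
for n in("scene","top"):
    c=camera(n);pickle.dump(c,open(n+"0.pkl","wb"))
    print(n,{k:v for k,v in c.items() if k!="frame"})
    cv2.imwrite(f"pics/{n}0.png",c["frame"][:,:,::-1])
E
```

```text
{'time_s': 0.0, 'q': array([-1.41230192e+00,  1.81526988e-01,  1.60798712e+00,  1.96112801e-05,
        1.35384826e+00, -2.06318459e-01]), 'dq': array([-0.0003735 ,  0.00144178, -0.00100364, -0.00026802, -0.00163064,
        0.00086747]), 'joint_efforts': array([-7.97948833e-04, -4.44870222e+01, -3.51335192e+01, -3.97618742e-04,
        9.09355731e-03,  5.02036855e-06]), 'eef_pos': array([ 0.20506814, -0.53659521,  0.23040218]), 'eef_rot': array([-8.84372275e-04,  9.83410021e-01,  1.81394453e-01,  3.07278147e-05]), 'wrist_force': array([-0.49478854, -0.56408439, -0.22006842]), 'torque': array([-0.00143359,  0.02680395,  0.01580102]), 'opening': 1.0019714734537661}
scene {'fx': 376.7471183631392, 'fy': 376.7471183631392, 'cx': 318.7139012996321, 'cy': 199.45833664571717, 'k1': -0.04967873260998602, 'eye': array([ 1.078117  , -0.5044982 ,  0.75402961]), 'attitude': array([-0.39486605,  0.83479419,  0.35044365, -0.15616884])}
top {'fx': 488.1483672332759, 'fy': 488.1483672332759, 'cx': 315.3271888605564, 'cy': 186.95690583130275, 'k1': -0.10497878071002323, 'eye': array([0.42080772, 0.0319028 , 1.5651575 ]), 'attitude': array([ 0.03156014, -0.69834235,  0.71385691, -0.04159607])}
```

View pics/scene0.png

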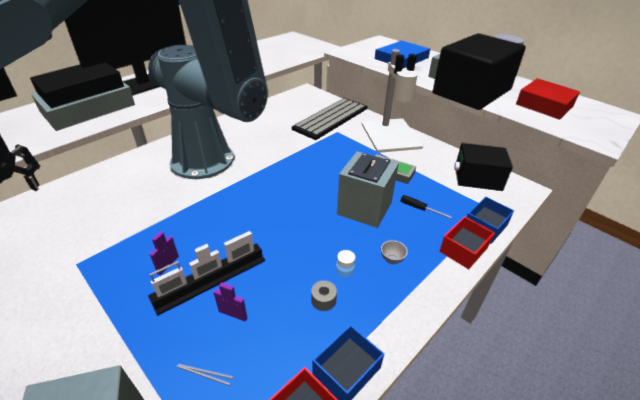

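View pics/top0.png

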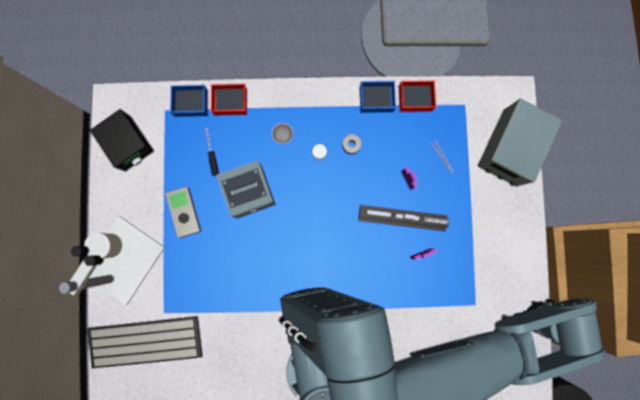

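The scene view shows the tabbed module in the middle bay, around (205,260), and the returns box around (368,185). In the top view the rack is at about (404,217) and the slot plate at about (245,190). I'll zoom in on these next.

Run:
```python
from h import *
import pickle
def crop(n,u0,v0,w,h,s,out):
    f=pickle.load(open(n+"0.pkl","rb"))["frame"][v0:v0+h,u0:u0+w,::-1]
    cv2.imwrite("pics/"+out,cv2.resize(f,None,fx=s,fy=s,interpolation=cv2.INTER_CUBIC))
crop("scene",140,220,135,100,5.9,"c1.png")
crop("scene",330,140,80,90,6.5,"c2.png")
crop("top",350,195,110,45,7,"c3.png")
crop("top",205,150,80,75,8,"c4.png")
```

```text
(no output)
```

View pics/c1.png

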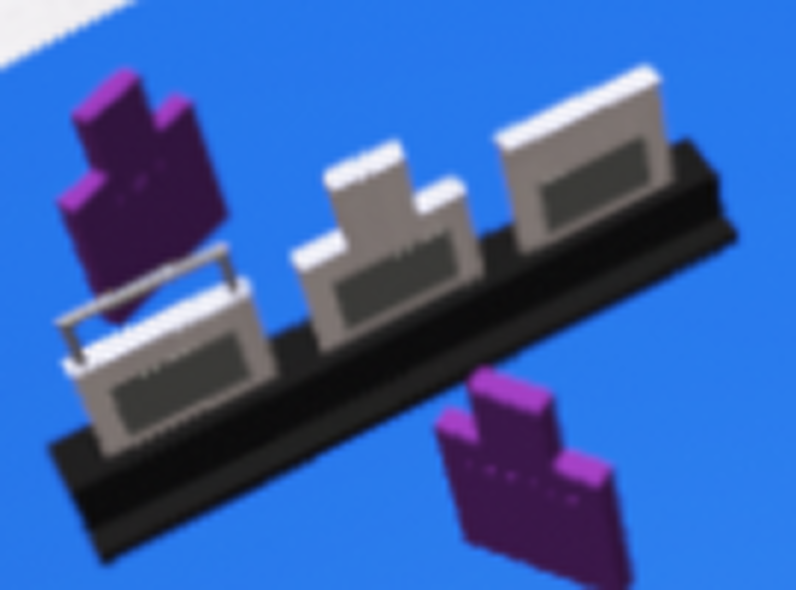

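View pics/c2.png

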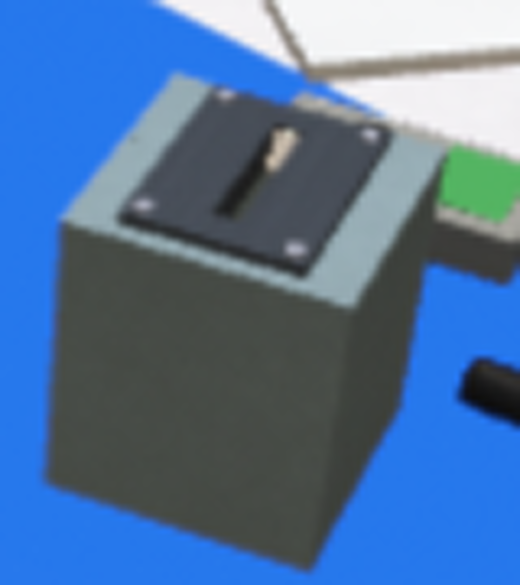

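View pics/c3.png

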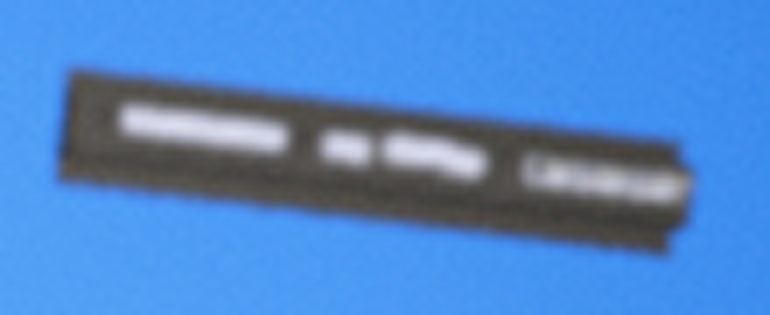

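View pics/c4.png

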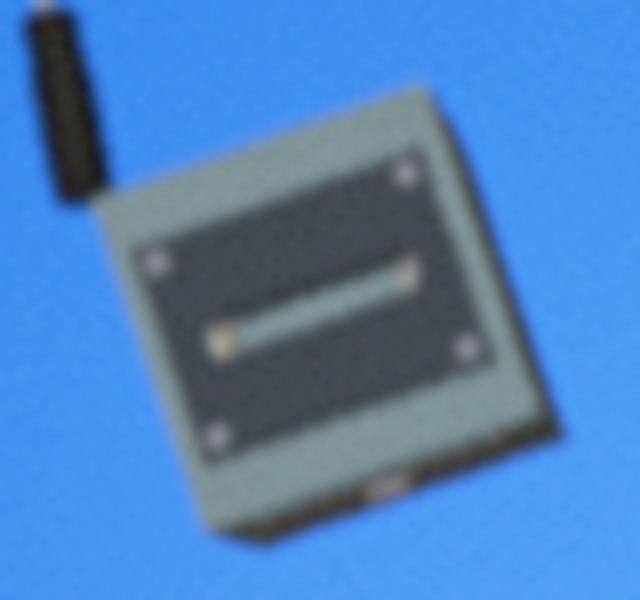

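```bash
cat >> h.py <<'E'
def load(n):
    import pickle
    return pickle.load(open(n+".pkl","rb"))
def ray(c,p):
    p=np.atleast_2d(np.asarray(p,float))
    K=np.array([[c["fx"],0,c["cx"]],[0,c["fy"],c["cy"]],[0,0,1]])
    n=cv2.undistortPoints(p.reshape(-1,1,2),K,np.array([c["k1"],0,0,0,0.])).reshape(-1,2)
    w,x,y,z=c["attitude"]
    d=R.from_quat([x,y,z,w]).apply(np.c_[n,np.ones(len(n))])
    return d/np.linalg.norm(d,axis=1)[:,None]
def onz(c,p,z):
    d=ray(c,p);return c["eye"]+d*((z-c["eye"][2])/d[:,2])[:,None]
def tri(c1,p1,c2,p2):
    d1,d2=ray(c1,p1)[0],ray(c2,p2)[0]
    s=np.linalg.lstsq(np.c_[d1,-d2],c2["eye"]-c1["eye"],rcond=None)[0]
    a,b=c1["eye"]+s[0]*d1,c2["eye"]+s[1]*d2
    return (a+b)/2,np.linalg.norm(a-b)
E
python3 - <<'E'
from h import *
for n,(u0,u1,v0,v1) in {"scene0":(145,275,222,300),"top0":(355,455,200,235)}.items():
    c=load(n);f=c["frame"]
    hsv=cv2.cvtColor(f,cv2.COLOR_RGB2HSV)
    m=np.zeros(f.shape[:2],np.uint8);t=170 if n=="scene0" else 150
    m[v0:v1,u0:u1]=((hsv[v0:v1,u0:u1,2]>t)&(hsv[v0:v1,u0:u1,1]<60))*255
    cs,_=cv2.findContours(m,cv2.RETR_EXTERNAL,cv2.CHAIN_APPROX_NONE)
    for k in cs:
        if cv2.contourArea(k)>3: 
            r=cv2.minAreaRect(k);print(n,np.round(cv2.boxPoints(r),1).tolist(),np.round(r[0],1))
# slot plate: dark
for n,(u0,u1,v0,v1) in {"scene0":(340,398,150,190),"top0":(210,280,160,215)}.items():
    c=load(n);f=c["frame"];hsv=cv2.cvtColor(f,cv2.COLOR_RGB2HSV)
    print(f[(v0+v1)//2,u0:u1:3].tolist())
E
```

```text
scene0 [[150.3000030517578, 280.3999938964844], [180.39999389648438, 266.70001220703125], [181.89999389648438, 269.8999938964844], [151.6999969482422, 283.6000061035156]] [166.1 275.2]
scene0 [[189.0, 263.0], [197.39999389648438, 258.79998779296875], [198.8000030517578, 261.6000061035156], [190.39999389648438, 265.79998779296875]] [193.9 262.3]
scene0 [[209.60000610351562, 253.1999969482422], [216.8000030517578, 249.60000610351562], [218.1999969482422, 252.39999389648438], [211.0, 256.0]] [213.9 252.8]
scene0 [[194.1999969482422, 248.89999389648438], [206.60000610351562, 244.0], [207.89999389648438, 247.1999969482422], [195.5, 252.1999969482422]] [201.  248.1]
scene0 [[224.3000030517578, 242.5], [249.39999389648438, 230.6999969482422], [250.8000030517578, 233.60000610351562], [225.6999969482422, 245.39999389648438]] [237.5 238.1]
scene0 [[145.0, 222.0], [156.0, 222.0], [156.0, 227.0], [145.0, 227.0]] [150.5 224.5]
top0 [[424.79998779296875, 220.6999969482422], [425.20001220703125, 217.5], [447.1000061035156, 220.3000030517578], [446.70001220703125, 223.5]] [435.9 220.5]
top0 [[403.79
[... 367 characters left out ...]
6.5]] [378.5 213. ]
[[48, 124, 235], [149, 172, 182], [152, 174, 182], [121, 137, 146], [107, 112, 125], [73, 79, 89], [73, 79, 89], [74, 80, 91], [48, 52, 56], [43, 45, 43], [69, 75, 84], [72, 78, 88], [70, 78, 87], [72, 78, 88], [70, 76, 86], [137, 157, 164], [153, 175, 183], [154, 176, 184], [97, 109, 111], [76, 123, 82]]
[[65, 146, 240], [64, 145, 240], [66, 147, 240], [79, 146, 236], [118, 137, 142], [64, 71, 80], [68, 74, 83], [68, 72, 82], [68, 72, 81], [64, 70, 77], [72, 79, 83], [103, 120, 124], [124, 145, 150], [126, 143, 150], [102, 116, 124], [82, 90, 94], [67, 73, 80], [67, 75, 82], [105, 120, 127], [104, 118, 119], [69, 133, 229], [74, 153, 243], [73, 153, 243], [71, 151, 243]]
```

Run:
```python
from h import *
np.set_printoptions(precision=4,suppress=True)
s,t=load("scene0"),load("top0")
print("plain tri",tri(s,(237.5,238.1),t,(378.5,213.0)))
print("plain ends",onz(s,[(225,244),(250.1,232.2)],.095),onz(t,[(366.9,211.6),(390.1,214.4)],.095))
print("mod tab",onz(s,[(194.9,250.6),(201,248.1),(207.2,245.6)],.116))
print("mod shoulder ends",onz(s,[(189.7,264.5),(217.5,251)],.083), onz(t,[(395.7,215.5)],.083))
print("bail tri",tri(s,(166.1,275.2),t,(435.9,220.5)))
def cr(pts,o,sc): return [((x+.5)/sc-.5+o[0],(y+.5)/sc-.5+o[1]) for x,y in pts]
# rack top corners: top view rear (far) edge ; scene near top edge
print("rack top view far edge",onz(t,cr([(72,70),(680,145)],(350,195),7),.034))
print("rack scene near-bottom",onz(s,cr([(105,562),(738,240)],(140,220),5.9),.0))
print("rack scene near-top",onz(s,cr([(50,445),(690,140)],(140,220),5.9),.034))
# box
print("screws scene",onz(s,cr([(228,95),(370,134),(296,248),(145,205)],(330,140),6.5),.157))
T=cr([(407,174),(468,347),(218,436),(157,263)],(205,150),8)
S=cr([(228,95),(370,134),(296,248),(145,205)],(330,140),6.5)
print("screws top",onz(t,T,.157))
import itertools
for a in range(4): print(a,[ (np.round(p,4).tolist(),round(e,4)) for p,e in [tri(s,S[(i+a)%4],t,T[i]) for i in range(4)]])
print("slot top",onz(t,cr([(208,330),(216,358),(412,262),(418,288)],(205,150),8),.156))
print("slot scene",onz(s,cr([(272,128),(298,130),(218,212),(240,216)],(330,140),6.5),.156))
print("roof corners top",onz(t,cr([(428,85),(100,195),(208,528),(555,430)],(205,150),8),.150))
print("roof corners scene",onz(s,cr([(62,220),(355,305),(448,148),(172,72)],(330,140),6.5),.150))
```

```text
plain tri (array([ 0.4895, -0.1814,  0.0918]), np.float64(0.0025649244418983015))
plain ends [[ 0.487  -0.2171  0.095 ]
 [ 0.4964 -0.1496  0.095 ]] [[ 0.4952 -0.1448  0.095 ]
 [ 0.485  -0.215   0.095 ]]
mod tab [[ 0.4758 -0.2874  0.116 ]
 [ 0.4786 -0.2733  0.116 ]
 [ 0.4817 -0.2588  0.116 ]]
mod shoulder ends [[ 0.4743 -0.3076  0.083 ]
 [ 0.4831 -0.2378  0.083 ]] [[ 0.4818 -0.2341  0.083 ]]
bail tri (array([ 0.4629, -0.3602,  0.0792]), np.float64(0.0031672213319470185))
rack top view far edge [[ 0.5209 -0.1306  0.034 ]
 [ 0.4804 -0.4063  0.034 ]]
rack scene near-bottom [[ 0.4813 -0.4154  0.    ]
 [ 0.5227 -0.134   0.    ]]
rack scene near-top [[ 0.4447 -0.4102  0.034 ]
 [ 0.4874 -0.1295  0.034 ]]
screws scene [[0.5228 0.251  0.157 ]
 [0.586  0.2724 0.157 ]
 [0.6163 0.1822 0.157 ]
 [0.5531 0.1599 0.157 ]]
screws top [[0.6163 0.1835 0.157 ]
 [0.5527 0.162  0.157 ]
 [0.5223 0.2529 0.157 ]
 [0.5857 0.2748 0.157 ]]
0 [([0.5977, 0.1678, 0.2307], np.float64(0.0226)), ([0.5862, 0.1867, 0.1956], np.float64(0.0925)), ([0.5385, 0.2755, 0.0668], np.float64(0.0254)), ([0.553, 0.2411, 0.1277], np.
[... 343 characters left out ...]
at64(0.0009)), ([0.5853, 0.2746, 0.1558], np.float64(0.0013))]
3 [([0.5913, 0.1591, 0.1819], np.float64(0.0603)), ([0.5612, 0.1689, 0.2104], np.float64(0.0357)), ([0.5481, 0.2758, 0.1354], np.float64(0.0614)), ([0.5785, 0.2722, 0.0938], np.float64(0.039))]
slot top [[0.561  0.2565 0.156 ]
 [0.5507 0.2536 0.156 ]
 [0.5842 0.1821 0.156 ]
 [0.5747 0.18   0.156 ]]
slot scene [[0.5523 0.2458 0.156 ]
 [0.5613 0.253  0.156 ]
 [0.5768 0.1795 0.156 ]
 [0.5851 0.184  0.156 ]]
roof corners top [[0.6501 0.1762 0.15  ]
 [0.612  0.2969 0.15  ]
 [0.4894 0.2579 0.15  ]
 [0.5224 0.1314 0.15  ]]
roof corners scene [[0.53   0.134  0.15  ]
 [0.6518 0.177  0.15  ]
 [0.6108 0.2979 0.15  ]
 [0.4861 0.256  0.15  ]]
```

The tab's end is measured at about (0.477, -0.271, 0.116), and the rack's y axis lies at 81.5°. The slot centre is at about (0.568, 0.2175), with its long axis at 108.4°. Next I move above the module with the jaws along its thickness.

Request:
drive_tool(
  deltas=[
    [[0.034,0.033,0],0.132],
    [[0.034,0.033,0],0.132],
    [[0.034,0.033,0],0.132],
    [[0.034,0.033,0],0.132],
    [[0.034,0.033,0],0.132],
    [[0.034,0.033,0],0.132],
    [[0.034,0.033,0],0.132],
    [[0.034,0.033,0],0.132],
    [[0,0,0],0],
  ],
  gripper=0.6,
)

```text
time_s: 1.0
eef_pos: [0.482, -0.2603, 0.2268]
eef_rot: [-0.003, 0.746, 0.666, -0.0]
wrist_force: [0.1, -0.2, 0.5]
opening: 0.6
```

Request:
drive_tool(
  deltas=[
    [[-0.005,-0.01,-0.03],-0.035],
    [[0,0,-0.03],0],
    [[0,0,0],0],
  ],
)

```text
time_s: 1.3
eef_pos: [0.4776, -0.2692, 0.1656]
eef_rot: [-0.002, 0.757, 0.654, -0.001]
wrist_force: [-1.6, 0.1, -0.0]
opening: 0.597
```

```bash
cat > look.py <<'E'
from h import *
import pickle,sys
tag=sys.argv[1];u0,v0,w,h=map(int,sys.argv[3:7]);n=sys.argv[2];s=float(sys.argv[7])
c=camera(n);pickle.dump(c,open(tag+".pkl","wb"))
cv2.imwrite(f"pics/{tag}.png",cv2.resize(c["frame"][v0:v0+h,u0:u0+w,::-1],None,fx=s,fy=s,interpolation=cv2.INTER_CUBIC))
o=get_obs();print(o["time_s"],o["eef_pos"],o["eef_rot"],o["wrist_force"],o["opening"])
q=o["eef_rot"];print("yaw",np.degrees(2*np.arctan2(q[2],q[1]))-90)
E
python3 look.py a1 scene 130 150 160 150 5
```

```text
1.35 [ 0.47855158 -0.27017196  0.16770533] [-5.30764323e-04  7.56680887e-01  6.53783901e-01 -6.03711561e-04] [ 0.51143766 -0.77682764 -0.16124867] 0.5999519040947128
yaw -8.344961801155009
```

View pics/a1.png

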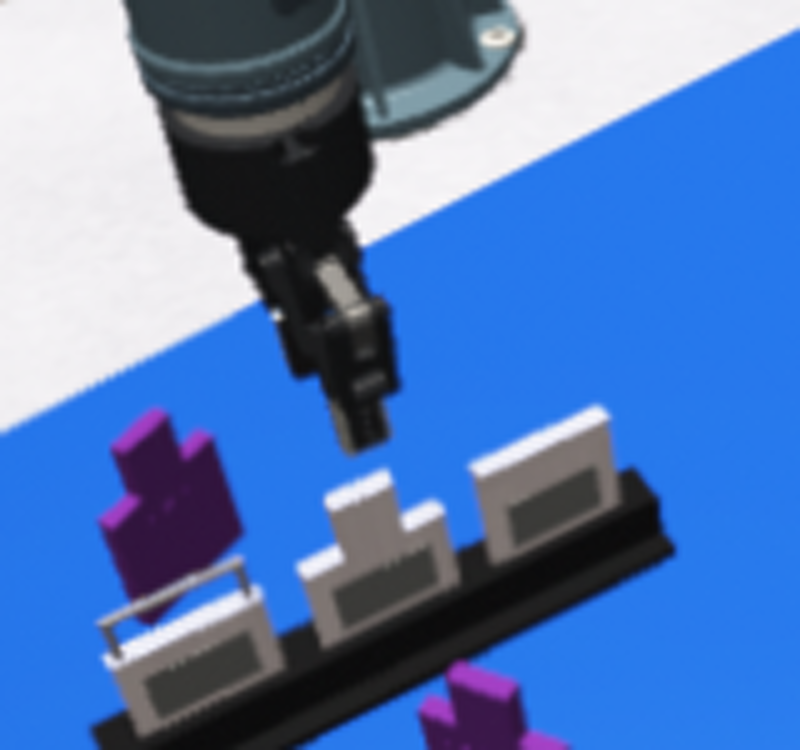

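The open fingers stand over the tab (tips at about (363,447) in the crop, tab end at about (358,487)) and are clear of the neighbours. I'll descend and grip.

Request:
drive_tool(
  deltas=[
    [[-0.001,0,-0.03],0],
    [[0,0,-0.03],0],
    [[0,0,-0.017],0],
    [[0,0,0],0],
  ],
)

```text
time_s: 1.75
eef_pos: [0.4796, -0.2753, 0.0959]
eef_rot: [0.005, 0.758, 0.652, -0.0]
wrist_force: [0.0, 0.6, -0.1]
opening: 0.602
```

```bash
python3 look.py a2 scene 130 150 160 150 5
```

```text
1.8 [ 0.4803882  -0.2760583   0.09734574] [ 5.69830364e-03  7.58122920e-01  6.52086767e-01 -1.26354294e-04] [ 0.75401852 -0.42397306  0.32594564] 0.6000693683771873
yaw -8.600157923966336
```

View pics/a2.png

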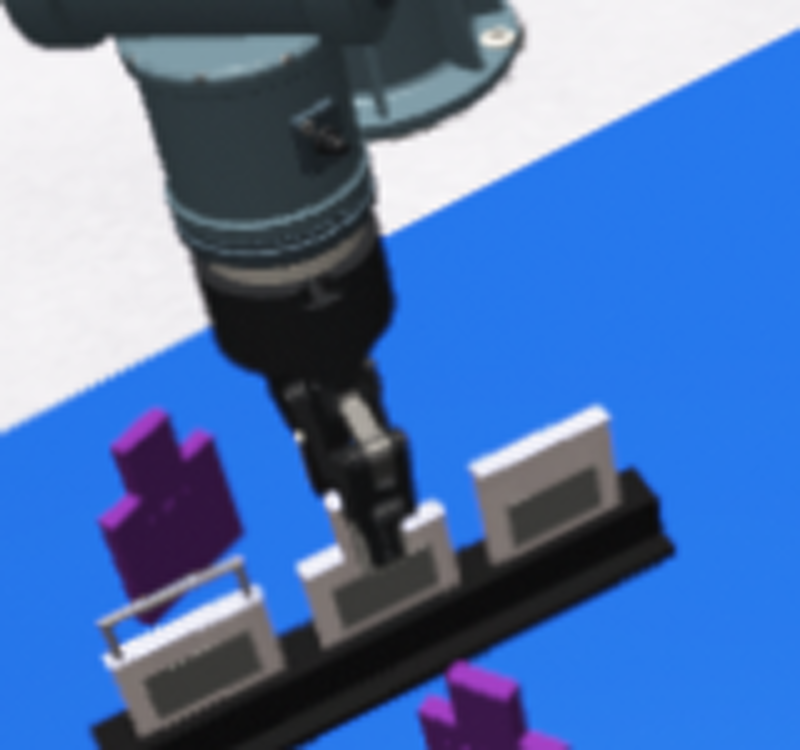

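Request:
drive_tool(
  deltas=[
    [[-0.003,0.005,-0.005],0],
    [[0,0,-0.003],0],
    [[0,0,0],0],
    [[0,0,0],0],
  ],
)

```text
time_s: 2.2
eef_pos: [0.4796, -0.2735, 0.0945]
eef_rot: [0.01, 0.758, 0.652, 0.0]
wrist_force: [-0.4, 0.6, 0.0]
opening: 0.601
```

```bash
python3 -c "
from h import *
print(get_obs()['eef_pos'],get_obs()['eef_rot'])"
```

```text
[ 0.47959917 -0.27349106  0.09454515] [9.90314473e-03 7.58394328e-01 6.51720676e-01 3.62232071e-04]
```

```bash
python3 -c "
from h import *
o=get_obs();print(o['q'],o['dq'],o['joint_efforts'])"
```

```text
[-0.73219939  0.28226108  1.78653774 -0.00209859  1.05305897 -0.58016858] [-0.00096377 -0.01058654 -0.00613071 -0.00026994 -0.00139481  0.00032237] [-1.52618671e-02 -4.42693341e+01 -2.98505366e+01 -8.56200495e-03
 -8.98642559e-02  1.79708451e-03]
```

Request:
drive_tool(
  deltas=[
    [[0,0,0],0],
    [[0,0,0],0],
    [[0,0,0],0],
  ],
)

```text
time_s: 2.5
eef_pos: [0.4803, -0.2739, 0.0957]
eef_rot: [0.011, 0.758, 0.652, 0.001]
wrist_force: [-0.1, 0.5, 0.4]
opening: 0.598
```

```bash
python3 -c "
from h import *
o=get_obs();print(o['q'],o['dq'],o['eef_pos'],o['eef_rot'])"
```

```text
[-0.73202535  0.28086877  1.78554517 -0.00206205  1.05345636 -0.58011496] [ 2.78440717e-04 -3.42648818e-03 -4.10398436e-04  1.59762139e-03
  1.66901457e-04 -7.46387112e-05] [ 0.48025718 -0.27394264  0.09570929] [1.08865294e-02 7.58353892e-01 6.51751948e-01 5.06656708e-04]
```

Request:
drive_tool(
  deltas=[
    [[0,0,0.04],0],
    [[0,0,0.01],0],
  ],
)

```text
time_s: 2.7
eef_pos: [0.479, -0.2729, 0.1448]
eef_rot: [0.008, 0.758, 0.652, 0.0]
wrist_force: [-0.1, -0.6, 0.8]
opening: 0.602
```

Request:
drive_tool(
  deltas=[
    [[-0.002,0.003,-0.025],0],
  ],
)

```text
time_s: 2.8
eef_pos: [0.48, -0.2726, 0.1244]
eef_rot: [0.013, 0.758, 0.652, 0.001]
wrist_force: [0.6, -0.2, -1.1]
opening: 0.598
```

Request:
drive_tool(
  deltas=[
    [[0,0,-0.025],0],
  ],
)

```text
time_s: 2.9
eef_pos: [0.4807, -0.273, 0.1001]
eef_rot: [0.015, 0.758, 0.652, 0.001]
wrist_force: [-0.6, -0.4, -0.7]
opening: 0.595
```

Request:
drive_tool(
  deltas=[
    [[0,0,0.01],0],
    [[0,0,0.01],0],
    [[0,0,0.01],0],
    [[0,0,0.01],0],
    [[0,0,0.01],0],
    [[0,0,0.01],0],
    [[0,0,0.01],0],
    [[0,0,0.01],0],
  ],
)

```text
time_s: 3.7
eef_pos: [0.4803, -0.2726, 0.1886]
eef_rot: [0.015, 0.758, 0.652, 0.001]
wrist_force: [0.1, 0.0, -0.1]
opening: 0.599
```

Request:
drive_tool(
  deltas=[
    [[0,0,0.05],0],
    [[0,0,0.05],0],
  ],
)

```text
time_s: 3.9
eef_pos: [0.477, -0.2698, 0.2845]
eef_rot: [0.008, 0.758, 0.652, 0.0]
wrist_force: [1.8, -0.5, 0.2]
opening: 0.6
```

```bash
python3 -c "
from h import *
o=get_obs();print(o['q'],o['dq'],o['eef_pos'],o['eef_rot'])"
```

```text
[-0.73027122  0.06763087  1.62467883 -0.00186994  1.43249717 -0.57918661] [-5.60320657e-03 -3.68188884e-01 -5.78728922e-01 -6.16758416e-04
  1.01855624e+00 -1.43977756e-03] [ 0.47698838 -0.26976892  0.28450926] [8.44203498e-03 7.58349845e-01 6.51793076e-01 1.74372199e-04]
```

Request:
drive_tool(
  deltas=[
    [[0,0,0.05],0],
    [[0,0,0.05],0],
    [[0,0,0.03],0],
  ],
)

```text
time_s: 4.2
eef_pos: [0.4761, -0.2689, 0.4209]
eef_rot: [0.01, 0.758, 0.652, 0.0]
wrist_force: [0.3, -1.3, -0.5]
opening: 0.599
```

Request:
drive_tool(
  deltas=[
    [[0,0,-0.015],0],
    [[0,0,-0.015],0],
    [[0,0,-0.015],0],
    [[0,0,-0.015],0],
    [[0,0,-0.015],0],
    [[0,0,-0.015],0],
    [[0,0,-0.015],0],
    [[0,0,-0.015],0],
    [[0,0,-0.015],0],
    [[0,0,-0.015],0],
  ],
)

```text
time_s: 5.2
eef_pos: [0.4711, -0.2645, 0.2582]
eef_rot: [0.006, 0.758, 0.652, -0.0]
wrist_force: [-0.4, 0.3, 0.2]
opening: 0.604
```

Request:
drive_tool(
  deltas=[
    [[0.001,-0.001,-0.013],0],
    [[0.001,-0.001,-0.013],0],
    [[0.001,-0.001,-0.013],0],
    [[0.001,-0.001,-0.013],0],
    [[0.001,-0.001,-0.013],0],
    [[0.001,-0.001,-0.013],0],
    [[0.001,-0.001,-0.013],0],
    [[0.001,-0.001,-0.013],0],
    [[0,0,-0.013],0],
  ],
)

```text
time_s: 6.1
eef_pos: [0.4774, -0.2712, 0.127]
eef_rot: [0.002, 0.758, 0.652, -0.001]
wrist_force: [0.3, -0.3, 0.5]
opening: 0.601
```

Tilt is down to about 0.2°. Slow descent to the grasp height.

Request:
drive_tool(
  deltas=[
    [[0,0,-0.013],0],
    [[0,0,-0.013],0],
    [[0,0,-0.011],0],
  ],
)

```text
time_s: 6.4
eef_pos: [0.4772, -0.271, 0.0863]
eef_rot: [0.002, 0.758, 0.652, -0.001]
wrist_force: [0.3, 0.5, 0.3]
opening: 0.599
```

Request:
drive_tool(
  deltas=[
    [[0,0,0],0],
    [[0,0,0],0],
    [[0,0,0],0],
    [[0,0,0],0],
    [[0,0,0],0],
    [[0,0,0],0],
  ],
  gripper=0,
)

```text
time_s: 7.0
eef_pos: [0.477, -0.2707, 0.0855]
eef_rot: [0.002, 0.758, 0.652, -0.001]
wrist_force: [-1.1, -0.7, -2.5]
opening: 0.107
```

```bash
python3 look.py a3 scene 130 150 160 150 5
```

```text
7.05 [ 0.47694493 -0.27070818  0.0854502 ] [ 1.52762902e-03  7.58406334e-01  6.51779853e-01 -7.22220553e-04] [-0.25048375 -0.0068254  -2.31493075] 0.10872000476769465
yaw -8.647999460584487
```

View pics/a3.png

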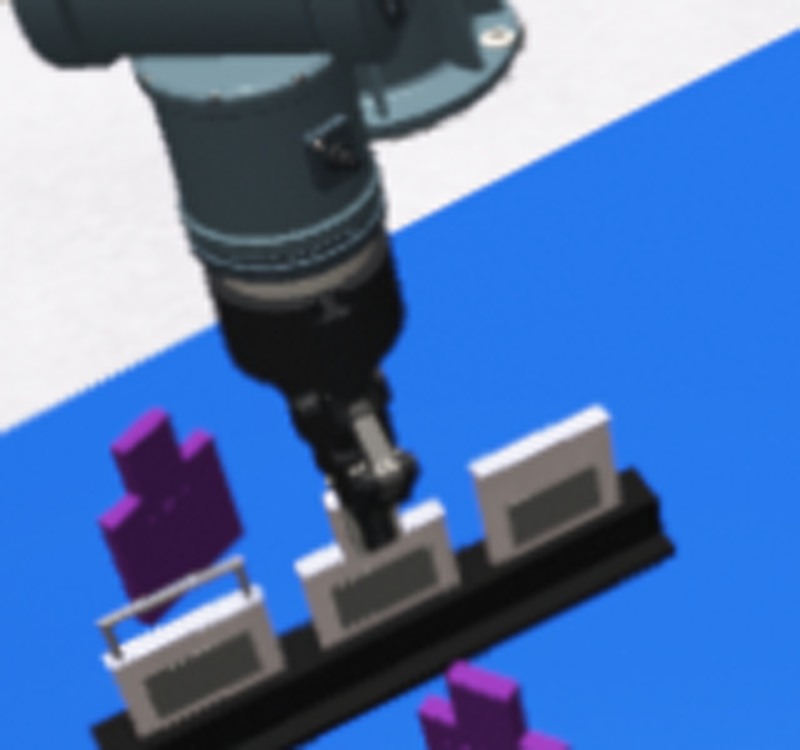

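Gripped at opening 0.107, which is about 9–10 mm. Now the lift, at a moderate speed.

Request:
drive_tool(
  deltas=[
    [[0,0,0.015],0],
    [[0,0,0.015],0],
    [[0,0,0.015],0],
    [[0,0,0.015],0],
    [[0,0,0.018],0],
    [[0,0,0.018],0],
    [[0,0,0.018],0],
    [[0,0,0.018],0],
    [[0,0,0.018],0],
    [[0,0,0.018],0],
  ],
)

```text
time_s: 8.05
eef_pos: [0.4754, -0.2692, 0.2678]
eef_rot: [0.002, 0.758, 0.652, -0.001]
wrist_force: [0.3, 0.2, -1.9]
opening: 0.112
```

```bash
python3 look.py a4 scene 130 90 200 160 4
```

```text
8.1 [ 0.47683569 -0.27032412  0.2718052 ] [ 4.93855730e-03  7.58279193e-01  6.51911184e-01 -2.91780748e-04] [ 1.39365489 -1.10540887  1.84162025] 0.10814774243336676
yaw -8.627089602524492
```

View pics/a4.png

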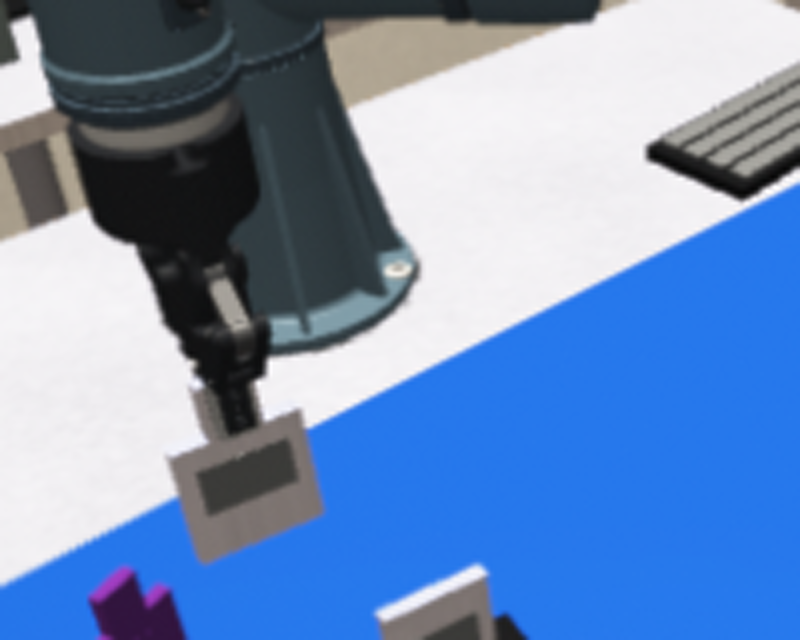

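Request:
drive_tool(
  deltas=[
    [[0.0045,0.024,0],0.024],
    [[0.0045,0.024,0],0.024],
    [[0.0045,0.024,0],0.024],
    [[0.0045,0.024,0],0.024],
    [[0.0045,0.024,0],0.024],
    [[0.0045,0.024,0],0.024],
    [[0.0045,0.024,0],0.024],
    [[0.0045,0.024,0],0.024],
    [[0.0045,0.024,0],0.024],
    [[0.0045,0.024,0],0.024],
  ],
)

```text
time_s: 9.1
eef_pos: [0.5213, -0.0245, 0.2788]
eef_rot: [0.01, 0.674, 0.739, 0.001]
wrist_force: [-0.5, 0.3, -2.2]
opening: 0.106
```

Request:
drive_tool(
  deltas=[
    [[0.0045,0.024,0],0.024],
    [[0.0045,0.024,0],0.024],
    [[0.0045,0.024,0],0.024],
    [[0.0045,0.024,0],0.024],
    [[0.0045,0.024,0],0.024],
    [[0.0045,0.024,0],0.024],
    [[0.0045,0.024,0],0.024],
  ],
)

```text
time_s: 9.8
eef_pos: [0.5518, 0.1511, 0.2816]
eef_rot: [0.011, 0.606, 0.795, 0.003]
wrist_force: [0.3, -0.3, -2.1]
opening: 0.106
```

```bash
python3 look.py a5 scene 290 70 160 150 5
```

```text
9.85 [0.55200747 0.15452099 0.28165303] [0.01025439 0.60493481 0.79619742 0.00428944] [-1.68530858  1.49991712 -1.24063758] 0.10714300941106056
yaw 15.546319517569401
```

View pics/a5.png

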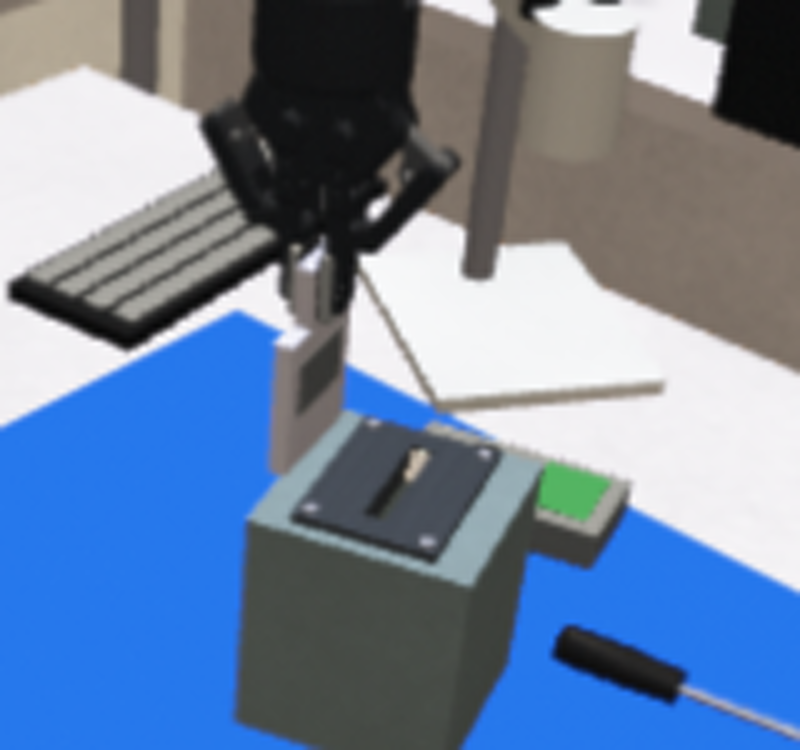

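Request:
drive_tool(
  deltas=[
    [[0.004,0.017,0],0.013],
    [[0.004,0.017,0],0.013],
    [[0.004,0.015,0],0.012],
    [[0.003,0.01,0],0.01],
    [[0,0,0],0],
  ],
)

```text
time_s: 10.35
eef_pos: [0.5671, 0.2178, 0.2824]
eef_rot: [0.01, 0.584, 0.812, 0.004]
wrist_force: [0.3, -0.7, -2.0]
opening: 0.106
```

```bash
python3 look.py a6 scene 310 70 120 120 6; python3 look.py a6t top 195 140 100 80 7
```

```text
10.4 [0.5669588  0.21716828 0.28229886] [0.01039512 0.58390161 0.811747   0.00420259] [-0.2551336   0.36178749 -2.47005499] 0.11088126044575809
yaw 18.54395585302845
10.45 [0.56685996 0.21659047 0.28227155] [0.01039122 0.5842162  0.81152135 0.00406717] [-0.32200865 -0.84120109 -2.3088439 ] 0.10865971986242841
yaw 18.499588581801547
```

View pics/a6.png

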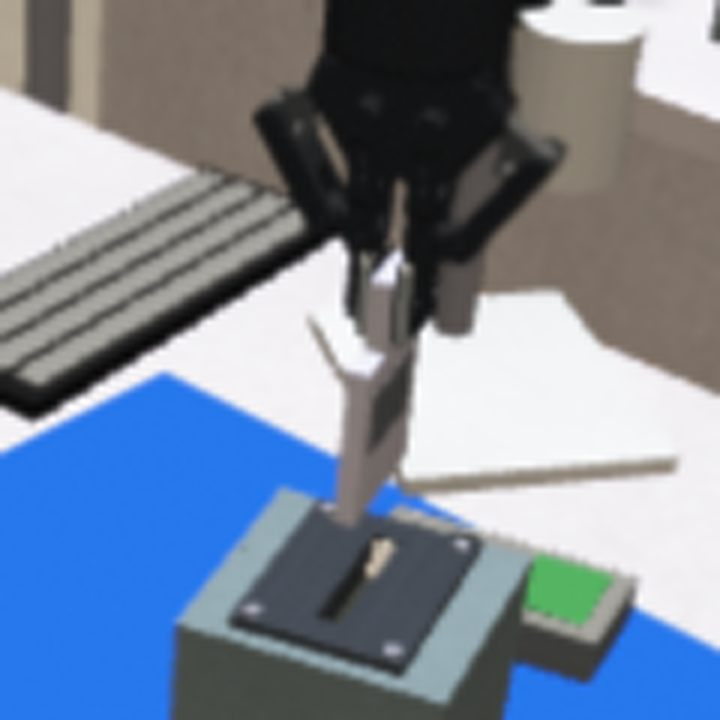

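View pics/a6t.png

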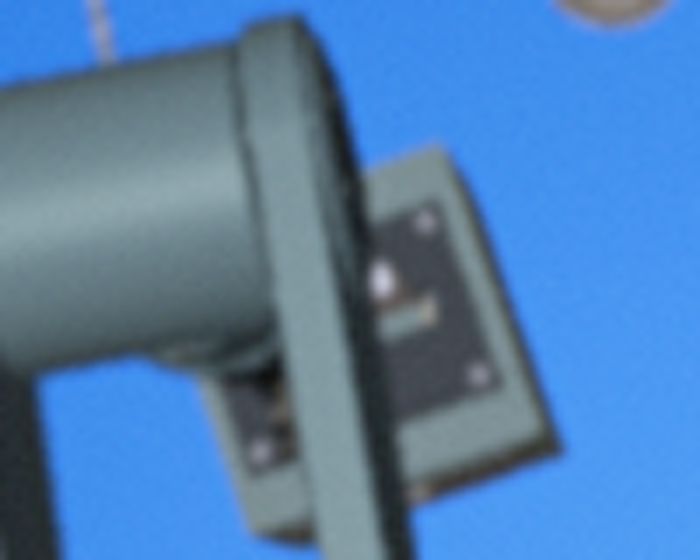

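```bash
cat > bot.py <<'E'
from h import *
np.set_printoptions(precision=4,suppress=True)
def bottom(o,L=.0775):
    w,x,y,z=o["eef_rot"];r=R.from_quat([x,y,z,w]);zz=r.apply([0,0,1])
    q=o["eef_rot"];yaw=np.degrees(2*np.arctan2(q[2],q[1]))-90
    b=o["eef_pos"]+L*zz
    a=np.radians(18.45);ex=np.array([np.cos(a),np.sin(a),0]);ey=np.array([-np.sin(a),np.cos(a),0])
    d=b-np.array([.5683,.2177,0])
    print("t",o["time_s"],"tcp",o["eef_pos"],"zz",zz[:2],"tilt x,y",zz@ex,zz@ey,"yaw",yaw,"bottom",b,"off x,y",d@ex,d@ey,"F",o["wrist_force"])
if __name__=="__main__": bottom(get_obs())
E
python3 bot.py
python3 - <<'E'
from h import *
np.set_printoptions(precision=4,suppress=True)
s=load("a6")
p=[((x+.5)/6-.5+310,(y+.5)/6-.5+70) for x,y in [(335,512),(358,523),(405,483)]]
q=onz(s,p,.2045);print(q)
print("slot",onz(s,[((x+.5)/6-.5+310,(y+.5)/6-.5+70) for x,y in [(319,612),(341,618),(372,540),(396,543)]],.156))
E
```

```text
t 10.45 tcp [0.5669 0.2166 0.2823] zz [ 0.0216 -0.0055] tilt x,y 0.018753103468545532 -0.012096952235283781 yaw 18.499588581801547 bottom [0.5685 0.2162 0.2048] off x,y -0.00026379957222127324 -0.0015342777465204521 F [-0.322  -0.8412 -2.3088]
[[0.5706 0.1896 0.2045]
 [0.5834 0.1902 0.2045]
 [0.5771 0.2316 0.2045]]
slot [[0.5743 0.181  0.156 ]
 [0.5842 0.1846 0.156 ]
 [0.5537 0.2449 0.156 ]
 [0.5632 0.2513 0.156 ]]
```

Run:
```python
from h import *
f=load("a6")["frame"][108:178,350:392,::-1]
cv2.imwrite("pics/z1.png",cv2.resize(f,None,fx=8.5,fy=8.5,interpolation=cv2.INTER_CUBIC))
```

```text
(no output)
```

View pics/z1.png

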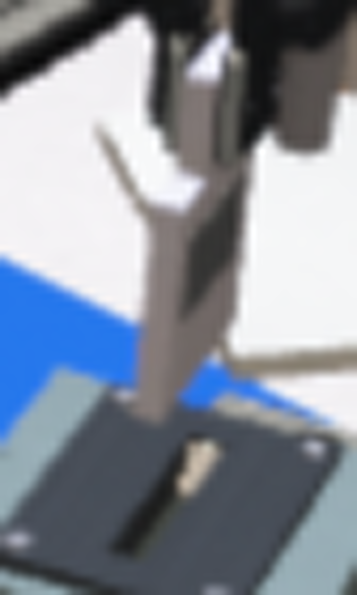

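Run:
```python
from h import *
np.set_printoptions(precision=4,suppress=True)
s=load("a6")
P=lambda L:[((x+.5)/8.5-.5+350,(y+.5)/8.5-.5+108) for x,y in L]
print(onz(s,P([(138,415),(163,424),(230,345)]),.2048))
print(onz(s,P([(150,212),(176,214)]),.2798))
print(onz(s,P([(188,80),(212,82)]),.3128))
a=np.radians(18.45);ex=np.array([np.cos(a),np.sin(a)]);ey=np.array([-np.sin(a),np.cos(a)])
b=np.array([.5685,.2162]);print("pred bottom near",b-.035*ey-.005*ex,b-.035*ey+.005*ex,"far",b+.035*ey+.005*ex)
t=np.array([.5669,.2166]);print("pred shoulder",t-.035*ey-.005*ex,t-.035*ey+.005*ex,"tab",t-.015*ey-.005*ex)
```

```text
[[0.5762 0.1845 0.2048]
 [0.5848 0.1862 0.2048]
 [0.5703 0.2381 0.2048]]
[[0.577  0.1779 0.2798]
 [0.5831 0.1827 0.2798]]
[[0.5698 0.1994 0.3128]
 [0.5755 0.2036 0.3128]]
pred bottom near [0.5748 0.1814] [0.5843 0.1846] far [0.5622 0.251 ]
pred shoulder [0.5732 0.1818] [0.5827 0.185 ] tab [0.5669 0.2008]
```

Run:
```python
from h import *
np.set_printoptions(precision=1,suppress=True)
s=load("a6")
w,x,y,z=s["attitude"];Rc=R.from_quat([x,y,z,w])
def proj(P):
    K=np.array([[s["fx"],0,s["cx"]],[0,s["fy"],s["cy"]],[0,0,1]])
    p=Rc.inv().apply(np.atleast_2d(P)-s["eye"])
    return cv2.projectPoints(p,np.zeros(3),np.zeros(3),K,np.array([s["k1"],0,0,0,0.]))[0].reshape(-1,2)
a=np.radians(18.45);ex=np.array([np.cos(a),np.sin(a),0]);ey=np.array([-np.sin(a),np.cos(a),0])
zz=np.array([.0216,-.0055,-1]);t=np.array([.5669,.2168,.2823]);b=t+.0775*zz
exx=ex-zz*(ex@zz); eyy=ey-zz*(ey@zz)
for n,pt in dict(bn_l=b-.035*eyy-.005*exx,bn_r=b-.035*eyy+.005*exx,bf_r=b+.035*eyy+.005*exx,sn_l=b-.035*eyy-.005*exx-.075*zz,sn_r=b-.035*eyy+.005*exx-.075*zz,sf_r=b+.035*eyy+.005*exx-.075*zz,tn_l=b-.015*eyy-.005*exx-.108*zz,tn_r=b-.015*eyy+.005*exx-.108*zz).items():
    u=proj(pt)[0];print(n,u,"crop",(u+.5-[350,108])*8.5)
```

```text
bn_l [364.7 156.5] crop [129.6 416.5]
bn_r [368.3 157.4] crop [159.6 424.3]
bf_r [377.2 145.4] crop [235.7 322.1]
sn_l [367.1 131.3] crop [149.6 202.3]
sn_r [370.8 132.2] crop [181.1 209.7]
sf_r [380.  120.9] crop [259.5 113.7]
tn_l [371.  116.2] crop [182.9  74.1]
tn_r [374.8 117.1] crop [214.8  81.2]
```

The module is on the prediction to within about 1 px. I'll bring the lower edge to 8–10 mm above the plate and compare it directly with the slot.

Request:
drive_tool(
  deltas=[
    [[0,0.0005,-0.01],0],
    [[0,0.0005,-0.01],0],
    [[0,0.0005,-0.01],0],
    [[0,0.0005,-0.008],0],
  ],
)

```text
time_s: 10.85
eef_pos: [0.5671, 0.2165, 0.2419]
eef_rot: [0.011, 0.585, 0.811, 0.004]
wrist_force: [-1.4, 0.1, -1.5]
opening: 0.105
```

```bash
python3 look.py a7 scene 340 115 60 70 8.5;python3 bot.py
```

```text
10.9 [0.5662668  0.21642112 0.24016839] [0.01005071 0.58539534 0.8106795  0.00316652] [-0.32101459  0.0907852  -3.12143044] 0.10440658682160302
yaw 18.3335583985547
t 10.9 tcp [0.5663 0.2164 0.2402] zz [ 0.02   -0.0066] tilt x,y 0.016875717823800138 -0.012622802594454556 yaw 18.3335583985547 bottom [0.5678 0.2159 0.1627] off x,y -0.0010255622252291847 -0.001547948047730877 F [-0.321   0.0908 -3.1214]
```

View pics/a7.png

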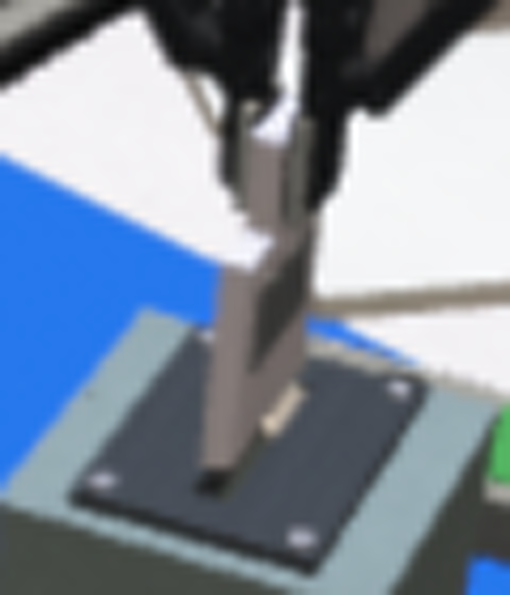

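Run:
```python
from h import *
np.set_printoptions(precision=4,suppress=True)
f=load("a7")["frame"][155:180,355:385,::-1]
cv2.imwrite("pics/z2.png",cv2.resize(f,None,fx=20,fy=20,interpolation=cv2.INTER_CUBIC))
```

```text
(no output)
```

View pics/z2.png

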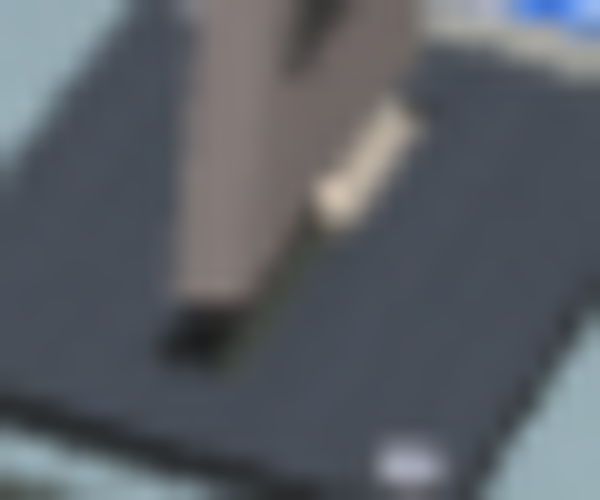

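Run:
```python
from h import *
np.set_printoptions(precision=4,suppress=True)
s=load("a7");P=lambda L:[((x+.5)/20-.5+355,(y+.5)/20-.5+155) for x,y in L]
a=np.radians(18.45);M=np.array([[np.cos(a),np.sin(a)],[-np.sin(a),np.cos(a)]])
b=onz(s,P([(172,295),(250,308)]),.1627)[:,:2];q=onz(s,P([(155,352),(230,375),(348,230),(422,125)]),.156)[:,:2]
o=np.array([.5683,.2177])
print("mod box-xy",(b-o)@M.T*1000);print("slot",(q-o)@M.T*1000)
```

```text
mod box-xy [[ -6.1113 -35.195 ]
 [  4.4383 -33.0428]]
slot [[ -6.1707 -39.7267]
 [  4.8656 -39.9262]
 [  6.9607   0.3628]
 [  7.1038  30.1509]]
```

Request:
drive_tool(
  deltas=[
    [[0.001,0.0004,-0.003],0],
    [[0,0,-0.002],0],
    [[0,0,0],0],
  ],
)

```text
time_s: 11.2
eef_pos: [0.567, 0.2165, 0.2337]
eef_rot: [0.009, 0.586, 0.811, 0.003]
wrist_force: [-0.4, -0.3, -2.4]
opening: 0.107
```

```bash
python3 bot.py
```

```text
t 11.2 tcp [0.567  0.2165 0.2337] zz [ 0.0184 -0.007 ] tilt x,y 0.015221325261572853 -0.012425432933417198 yaw 18.314056858115052 bottom [0.5684 0.216  0.1562] off x,y -0.00041776036900193446 -0.0016459000889276012 F [-0.3633 -0.2971 -2.3559]
```

Request:
drive_tool(
  deltas=[
    [[0.0005,0.0002,-0.002],0],
    [[0,0,-0.001],0],
  ],
)

```text
time_s: 11.4
eef_pos: [0.568, 0.2168, 0.2313]
eef_rot: [0.01, 0.586, 0.811, 0.003]
wrist_force: [0.4, -0.4, -2.0]
opening: 0.104
```

Request:
drive_tool(
  deltas=[
    [[0,0,-0.002],0],
    [[0,0,-0.001],0],
  ],
)

```text
time_s: 11.6
eef_pos: [0.5683, 0.2169, 0.2286]
eef_rot: [0.01, 0.585, 0.811, 0.003]
wrist_force: [0.5, 0.8, -2.4]
opening: 0.103
```

```bash
python3 bot.py
```

```text
t 11.6 tcp [0.5683 0.2169 0.2286] zz [ 0.0207 -0.0066] tilt x,y 0.017553855750184946 -0.012790593408595318 yaw 18.318767956653915 bottom [0.5699 0.2164 0.1511] off x,y 0.0011107935577577696 -0.0017061465469599725 F [ 0.5392  0.7831 -2.4493]
```

The lower edge is about 5 mm into the slot with no contact force. I'll keep going gently.

Request:
drive_tool(
  deltas=[
    [[-0.0007,-0.0002,-0.003],0],
    [[0,0,-0.003],0],
  ],
)

```text
time_s: 11.8
eef_pos: [0.5678, 0.2174, 0.223]
eef_rot: [0.01, 0.585, 0.811, 0.004]
wrist_force: [-1.5, 1.9, 0.9]
opening: 0.108
```

Request:
drive_tool(
  deltas=[
    [[0,0,-0.003],0],
    [[0,0,-0.003],0],
  ],
)

```text
time_s: 12.0
eef_pos: [0.5682, 0.2178, 0.2184]
eef_rot: [0.011, 0.585, 0.811, 0.005]
wrist_force: [-3.2, -0.4, 8.5]
opening: 0.107
```

```bash
python3 look.py a8 scene 340 115 60 70 8.5; python3 bot.py
```

```text
12.05 [0.56807915 0.21777239 0.21798734] [0.01087594 0.58521962 0.81078708 0.00490115] [-2.40573812  0.658649    4.00755268] 0.11379595728211961
yaw 18.357101430265658
t 12.05 tcp [0.5681 0.2178 0.218 ] zz [ 0.0234 -0.0048] tilt x,y 0.020657885202403175 -0.011933142256075767 yaw 18.357101430265658 bottom [0.5699 0.2174 0.1405] off x,y 0.0014143993080734708 -0.0007862568836785802 F [-2.4057  0.6586  4.0076]
```

View pics/a8.png

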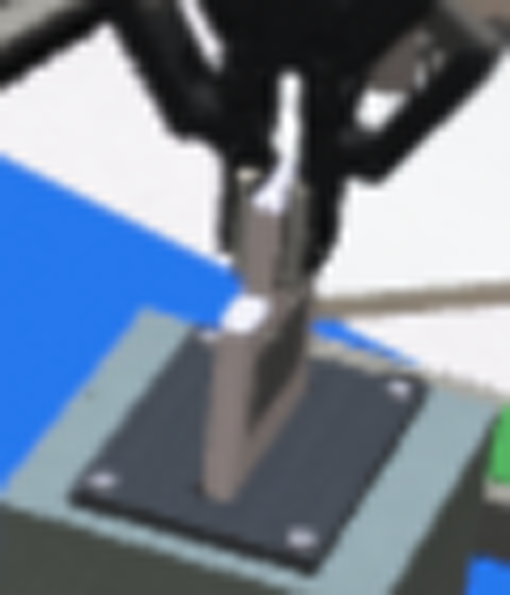

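It is in the slot and starting to meet the spring grips, with Fz up about 10 N. Pressing on in small steps.

Request:
drive_tool(
  deltas=[
    [[-0.0005,0,-0.003],0],
    [[0,0,-0.003],0],
  ],
)

```text
time_s: 12.25
eef_pos: [0.5683, 0.2178, 0.2151]
eef_rot: [0.012, 0.585, 0.811, 0.006]
wrist_force: [-6.0, 0.1, 12.6]
opening: 0.108
```

Request:
drive_tool(
  deltas=[
    [[-0.0003,0,-0.003],0],
    [[0,0,-0.003],0],
  ],
)

```text
time_s: 12.45
eef_pos: [0.5682, 0.2177, 0.2128]
eef_rot: [0.013, 0.585, 0.811, 0.006]
wrist_force: [-6.5, 0.7, 8.1]
opening: 0.105
```

Request:
drive_tool(
  deltas=[
    [[0,0,-0.003],0],
    [[0,0,-0.003],0],
  ],
)

```text
time_s: 12.65
eef_pos: [0.568, 0.2178, 0.2093]
eef_rot: [0.013, 0.584, 0.811, 0.006]
wrist_force: [-4.0, 0.0, 5.8]
opening: 0.109
```

```bash
python3 bot.py
```

```text
t 12.65 tcp [0.568  0.2178 0.2093] zz [ 0.0289 -0.0059] tilt x,y 0.025494025996526767 -0.014746650904162242 yaw 18.464350039149195 bottom [0.5702 0.2173 0.1319] off x,y 0.0017214086843439706 -0.0009813949997183678 F [-3.9895  0.0124  5.8355]
```

Request:
drive_tool(
  deltas=[
    [[-0.0006,0,-0.004],0],
    [[-0.0003,0,-0.004],0],
    [[-0.0003,0,-0.004],0],
  ],
)

```text
time_s: 12.95
eef_pos: [0.5678, 0.2179, 0.201]
eef_rot: [0.015, 0.584, 0.811, 0.007]
wrist_force: [-3.7, -0.4, 6.8]
opening: 0.107
```

Request:
drive_tool(
  deltas=[
    [[-0.0003,0,-0.004],0],
    [[-0.0003,0,-0.004],0],
    [[-0.0003,0,-0.004],0],
  ],
)

```text
time_s: 13.25
eef_pos: [0.5678, 0.2179, 0.1922]
eef_rot: [0.017, 0.584, 0.812, 0.008]
wrist_force: [-2.9, -0.3, 6.5]
opening: 0.106
```

```bash
python3 bot.py
```

```text
t 13.25 tcp [0.5678 0.2179 0.1922] zz [ 0.0366 -0.0063] tilt x,y 0.03275203757007642 -0.017550607817160682 yaw 18.516264393624482 bottom [0.5706 0.2174 0.1148] off x,y 0.002123173793973605 -0.0010487526315756037 F [-2.8692 -0.3193  6.5321]
```

Request:
drive_tool(
  deltas=[
    [[-0.0003,0,-0.004],0],
    [[-0.0003,0,-0.004],0],
    [[-0.0003,0,-0.004],0],
    [[-0.0003,0,-0.004],0],
  ],
)

```text
time_s: 13.65
eef_pos: [0.568, 0.2178, 0.1805]
eef_rot: [0.019, 0.584, 0.812, 0.009]
wrist_force: [-3.1, 1.2, 6.1]
opening: 0.108
```

Request:
drive_tool(
  deltas=[
    [[-0.0003,0,-0.004],0],
    [[-0.0003,0,-0.004],0],
    [[-0.0003,0,-0.004],0],
  ],
)

```text
time_s: 13.95
eef_pos: [0.5682, 0.2178, 0.1716]
eef_rot: [0.02, 0.584, 0.812, 0.01]
wrist_force: [-2.7, -0.2, 5.9]
opening: 0.108
```

```bash
python3 look.py a9 scene 340 115 60 70 8.5; python3 bot.py
```

```text
14.0 [0.56808128 0.21780227 0.1710165 ] [0.02037446 0.5837227  0.81163149 0.01034485] [-0.20118897  0.74902621  2.22081783] 0.1030422515207872
yaw 18.552871831197905
t 14.0 tcp [0.5681 0.2178 0.171 ] zz [ 0.0452 -0.007 ] tilt x,y 0.0406161207395647 -0.020923175064136816 yaw 18.552871831197905 bottom [0.5716 0.2173 0.0936] off x,y 0.002972637619209467 -0.0014553087240400673 F [-0.2012  0.749   2.2208]
```

View pics/a9.png

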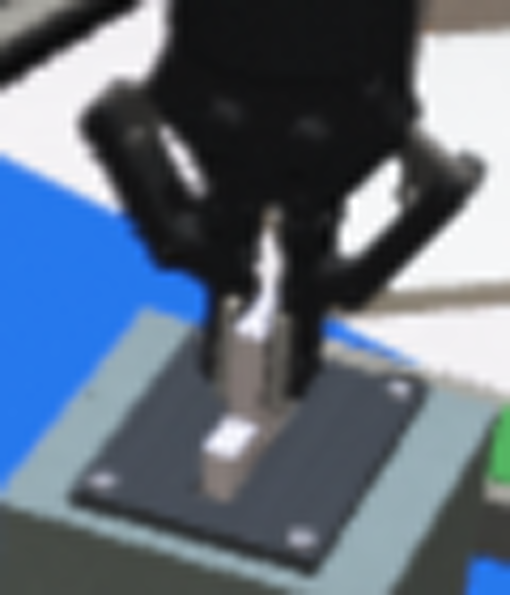

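The module is upright in the slot with its shoulders about 13 mm above the plate. A few mm more, then release.

Request:
drive_tool(
  deltas=[
    [[-0.0003,0,-0.004],0],
    [[0,0,-0.003],0],
    [[0,0,0],0],
  ],
)

```text
time_s: 14.3
eef_pos: [0.5683, 0.2177, 0.1656]
eef_rot: [0.021, 0.584, 0.812, 0.011]
wrist_force: [-0.1, 0.7, -3.0]
opening: 0.107
```

Request:
drive_tool(
  deltas=[
    [[0,0,0.0005],0],
    [[0,0,0],0],
    [[0,0,0],0],
  ],
  gripper=0.3,
)

```text
time_s: 14.6
eef_pos: [0.5687, 0.2172, 0.1658]
eef_rot: [0.022, 0.584, 0.812, 0.011]
wrist_force: [0.5, 0.2, -0.1]
opening: 0.299
```

```bash
python3 look.py b1 scene 340 115 60 70 8.5; python3 bot.py
```

```text
14.65 [0.56866391 0.21719137 0.16583448] [0.02177082 0.58362991 0.81165923 0.01055664] [-0.30204788 -0.24186848  0.21551761] 0.29861401569100254
yaw 18.563362907103624
t 14.65 tcp [0.5687 0.2172 0.1658] zz [ 0.0477 -0.0083] tilt x,y 0.0425944530456258 -0.022934406563164637 yaw 18.563362907103624 bottom [0.5724 0.2166 0.0884] off x,y 0.0034853070629582376 -0.0023750755700443758 F [-0.302  -0.2419  0.2155]
```

View pics/b1.png

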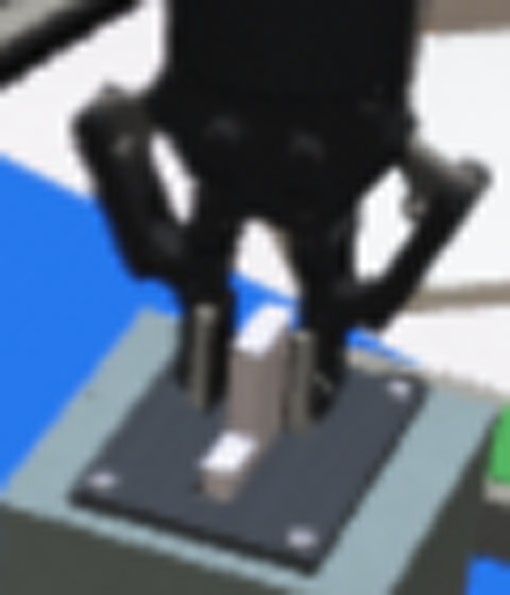

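It is released and the grips hold it upright. Rise, shut the fingers, then press on the tab's end.

Request:
drive_tool(
  deltas=[
    [[0,0,0.04],0],
    [[0,0,0.05],0],
    [[0,0,0.05],0],
    [[0,0,0],0],
  ],
)

```text
time_s: 15.05
eef_pos: [0.5663, 0.2163, 0.3082]
eef_rot: [0.02, 0.584, 0.812, 0.008]
wrist_force: [-0.2, 0.0, 0.9]
opening: 0.299
```

Request:
drive_tool(
  deltas=[
    [[0,0,0],0],
    [[0,0,0],0],
    [[0,0,0],0],
    [[0,0,0],0],
  ],
  gripper=0,
)

```text
time_s: 15.45
eef_pos: [0.5657, 0.216, 0.3062]
eef_rot: [0.02, 0.584, 0.812, 0.008]
wrist_force: [0.5, -0.3, 0.5]
opening: 0.006
```

```bash
python3 bot.py; python3 look.py b2 scene 330 75 80 110 5.4
```

```text
t 15.45 tcp [0.5657 0.216  0.3062] zz [ 0.0407 -0.0103] tilt x,y 0.03540344315227747 -0.022638951974404763 yaw 18.530993744305945 bottom [0.5689 0.2152 0.2288] off x,y -0.0002586003069619488 -0.002572211466409496 F [ 0.5003 -0.272   0.4631]
15.5 [0.56554118 0.21595524 0.30588105] [0.01930063 0.58391501 0.81155045 0.00752471] [ 0.19010785 -0.40210697 -1.08091301] 0.001917090996871253
yaw 18.529553853567037
```

View pics/b2.png

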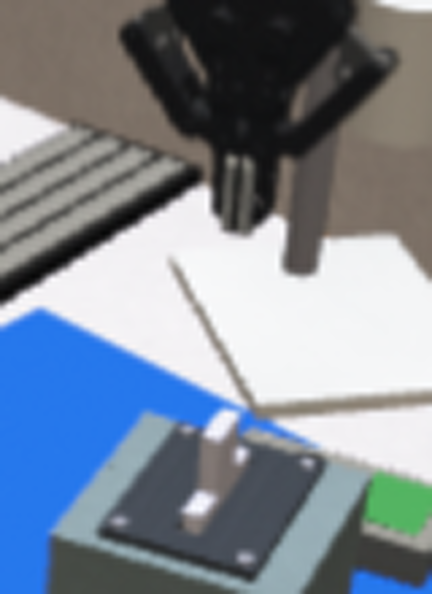

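Run:
```python
from h import *
np.set_printoptions(precision=4,suppress=True)
s=load("b2");print(onz(s,[((221+.5)/5.4-.5+330,(425+.5)/5.4-.5+75)],.196))
```

```text
[[0.5672 0.2169 0.196 ]]
```

Request:
drive_tool(
  deltas=[
    [[0.0005,0.0003,-0.012],0],
    [[0.0005,0.0003,-0.012],0],
    [[0.0005,0.0003,-0.012],0],
    [[0.0005,0.0003,-0.012],0],
    [[0.0005,0,-0.012],0],
    [[0.0005,0,-0.012],0],
    [[0,0,0],0],
  ],
)

```text
time_s: 16.2
eef_pos: [0.5663, 0.2167, 0.2224]
eef_rot: [0.016, 0.584, 0.812, 0.005]
wrist_force: [-0.4, -0.3, -0.3]
opening: -0.003
```

```bash
python3 bot.py; python3 look.py b3 scene 330 75 80 110 5.4
```

```text
t 16.2 tcp [0.5663 0.2167 0.2224] zz [ 0.032  -0.0118] tilt x,y 0.026609913559720515 -0.021316256803862458 yaw 18.52692366131754 bottom [0.5688 0.2158 0.145 ] off x,y -0.00016022264522329554 -0.00191706981017535 F [-0.3601 -0.2998 -0.3271]
16.25 [0.56673303 0.21687086 0.22350734] [0.01690213 0.58392671 0.81161477 0.00503844] [-0.22435126  0.96879661  0.05931088] -0.002349170610509151
yaw 18.532770460207686
```

View pics/b3.png

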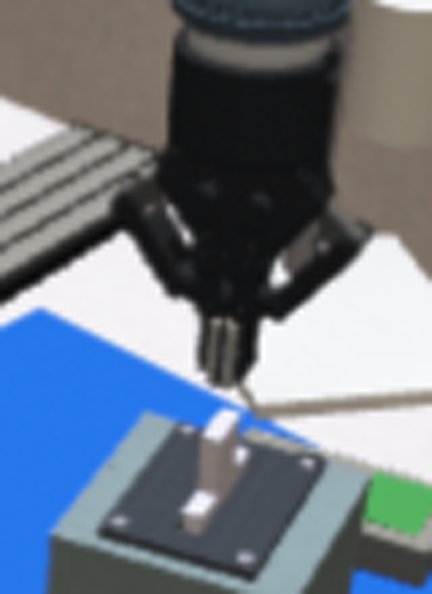

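The shut fingers, with tips at about (225,381), stand over the tab end at (221,424). I press down gently.

Request:
drive_tool(
  deltas=[
    [[0.0005,0.0005,-0.007],0],
    [[0,0,-0.007],0],
    [[0,0,-0.006],0],
    [[0,0,-0.003],0],
    [[0,0,-0.002],0],
  ],
)

```text
time_s: 16.75
eef_pos: [0.5688, 0.2177, 0.1989]
eef_rot: [0.018, 0.584, 0.812, 0.007]
wrist_force: [-0.7, -0.4, 0.4]
opening: 0.003
```

Request:
drive_tool(
  deltas=[
    [[0,0,-0.003],0],
    [[0,0,-0.003],0],
  ],
)

```text
time_s: 16.95
eef_pos: [0.57, 0.218, 0.1943]
eef_rot: [0.02, 0.584, 0.812, 0.008]
wrist_force: [-0.7, -0.0, 5.6]
opening: 0.004
```

Request:
drive_tool(
  deltas=[
    [[0,0,-0.003],0],
    [[0,0,-0.003],0],
  ],
)

```text
time_s: 17.15
eef_pos: [0.5715, 0.2184, 0.1905]
eef_rot: [0.021, 0.584, 0.812, 0.01]
wrist_force: [-1.0, 0.1, 6.0]
opening: 0.004
```

```bash
python3 bot.py; python3 look.py b4 scene 330 75 80 110 5.4
```

```text
t 17.15 tcp [0.5715 0.2184 0.1905] zz [ 0.0456 -0.0091] tilt x,y 0.04039242884716864 -0.02306411669191365 yaw 18.531608108274582 bottom [0.5751 0.2177 0.113 ] off x,y 0.006425808226534339 -0.0021714952727602036 F [-1.036   0.098   5.9537]
17.2 [0.57140763 0.21833048 0.19005072] [0.02103447 0.58387372 0.81151674 0.00946595] [ 0.32971346 -0.39021872  3.59616654] 0.0029084972317380154
yaw 18.53113904554577
```

View pics/b4.png

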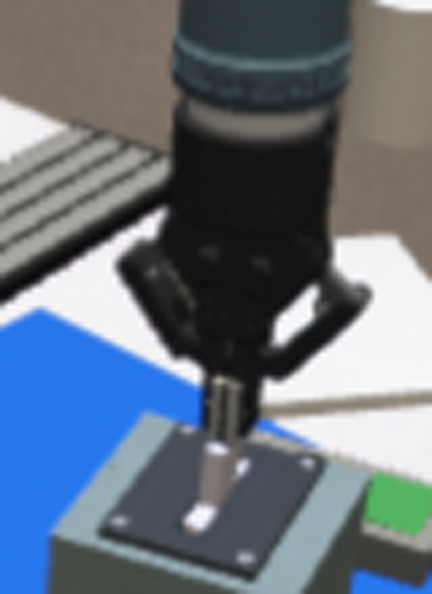

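It is moving down at about 6 N. The tool creeps toward +x, so I correct for that as I go.

Request:
drive_tool(
  deltas=[
    [[-0.002,-0.0003,-0.003],0],
    [[-0.0015,0,-0.003],0],
    [[-0.001,0,-0.003],0],
  ],
)

```text
time_s: 17.5
eef_pos: [0.5693, 0.2183, 0.1843]
eef_rot: [0.024, 0.584, 0.811, 0.012]
wrist_force: [-0.2, -1.3, 5.8]
opening: -0.001
```

Request:
drive_tool(
  deltas=[
    [[-0.001,0,-0.004],0],
    [[-0.001,0,-0.004],0],
    [[-0.001,0,-0.003],0],
  ],
)

```text
time_s: 17.8
eef_pos: [0.5689, 0.2182, 0.1766]
eef_rot: [0.027, 0.584, 0.811, 0.014]
wrist_force: [-0.4, -0.4, 5.5]
opening: -0.001
```

```bash
python3 bot.py; python3 look.py b5 scene 330 75 80 110 5.4
```

```text
t 17.8 tcp [0.5689 0.2182 0.1766] zz [ 0.0601 -0.0081] tilt x,y 0.05447734604578387 -0.02669090449521895 yaw 18.527543769385545 bottom [0.5736 0.2176 0.0993] off x,y 0.004964250542795477 -0.0018128396508634269 F [-0.3792 -0.4419  5.5034]
17.85 [0.5686799  0.21814487 0.17621256] [0.02660599 0.58378814 0.81134728 0.014111  ] [ 0.02139699 -0.52765043  2.73316868] 0.00039218638730855094
yaw 18.527755951991054
```

View pics/b5.png

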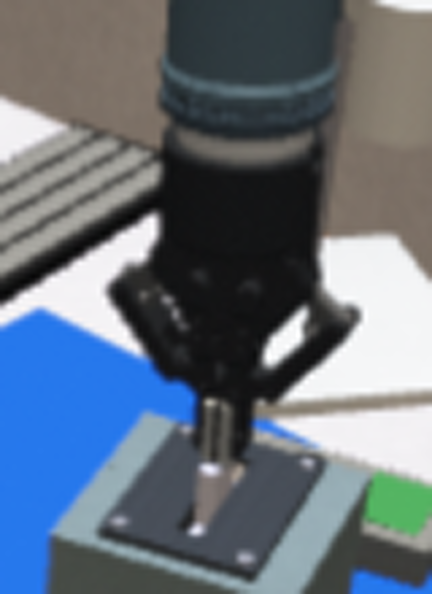

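Request:
drive_tool(
  deltas=[
    [[-0.001,0,-0.004],0],
    [[-0.0008,0,-0.004],0],
    [[-0.0008,0,-0.003],0],
  ],
)

```text
time_s: 18.15
eef_pos: [0.5675, 0.2181, 0.1668]
eef_rot: [0.028, 0.584, 0.811, 0.016]
wrist_force: [0.1, -0.1, -0.2]
opening: 0.001
```

Request:
drive_tool(
  deltas=[
    [[-0.0008,0,-0.003],0],
    [[-0.0008,0,-0.003],0],
  ],
)

```text
time_s: 18.35
eef_pos: [0.5651, 0.218, 0.1594]
eef_rot: [0.028, 0.584, 0.811, 0.015]
wrist_force: [-0.1, 0.7, 0.0]
opening: 0.001
```

```bash
python3 bot.py; python3 look.py b6 scene 330 75 80 110 5.4
```

```text
t 18.35 tcp [0.5651 0.218  0.1594] zz [ 0.0621 -0.008 ] tilt x,y 0.05636725187788025 -0.027278604891714586 yaw 18.517381411882567 bottom [0.5699 0.2174 0.0821] off x,y 0.0014014481420914048 -0.000776409829647457 F [-0.0664  0.7458  0.0274]
18.4 [0.56454277 0.21794795 0.15869196] [0.02715858 0.583815   0.8113039  0.01443785] [-0.72488342  0.02525673 -1.34916641] 0.0003314897770097502
yaw 18.5223522707916
```

View pics/b6.png

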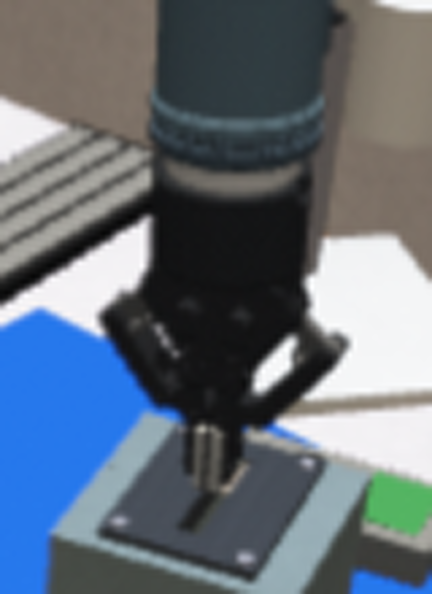

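The push force fell to zero and the slot looks empty, so the module has dropped. I'll retreat upward and off to the side, then check from above.

Request:
drive_tool(
  deltas=[
    [[0,0,0.04],0],
    [[0,0,0.05],0],
    [[0,0,0.05],0],
    [[-0.02,-0.04,0.02],0],
    [[-0.02,-0.04,0],0],
    [[-0.02,-0.04,0],0],
    [[-0.02,-0.04,0],0],
    [[-0.02,-0.04,0],0],
    [[0,0,0],0],
    [[0,0,0],0],
  ],
)

```text
time_s: 19.4
eef_pos: [0.4566, 0.0114, 0.3209]
eef_rot: [0.027, 0.583, 0.812, 0.012]
wrist_force: [1.1, 0.9, 0.8]
opening: -0.001
```

```bash
python3 look.py b7 scene 0 0 640 400 1.25; python3 look.py b7t top 205 150 80 75 8;python3 look.py b8 scene 330 140 80 90 6.5
```

```text
19.45 [0.45663739 0.0116855  0.32085737] [0.02650498 0.5826402  0.81221873 0.01134118] [ 0.31844303 -0.02462181 -0.22617098] -0.0009691017967076796
yaw 18.692925218919086
19.5 [0.45691439 0.01237588 0.32079225] [0.02637257 0.58211815 0.81259542 0.01147342] [-0.64856829  0.3841187  -0.21213581] 0.0011504831235714826
yaw 18.766725742632417
19.55 [0.45703199 0.01284539 0.32071407] [0.02622485 0.58170758 0.81289367 0.01150811] [-1.07540523  0.72402756  0.20456853] -0.0024140263852960456
yaw 18.82489990816559
```

View pics/b7.png

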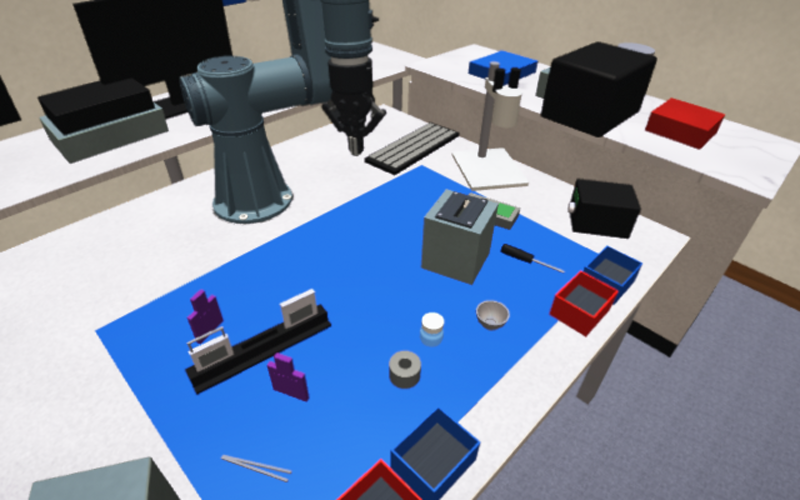

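View pics/b7t.png

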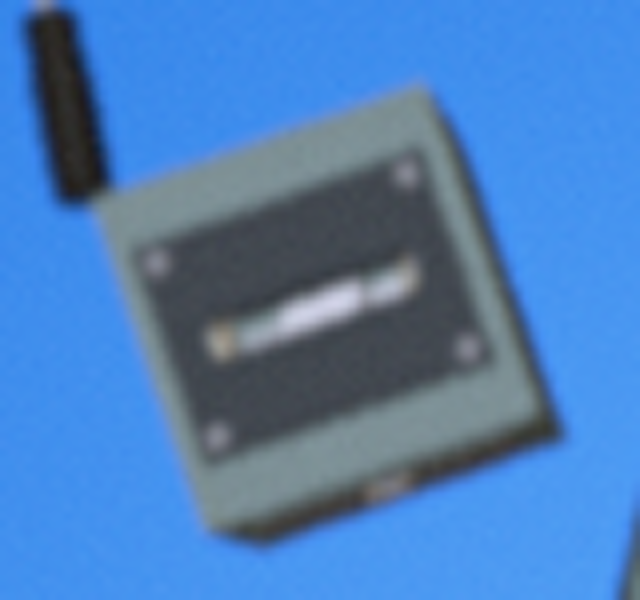

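View pics/b8.png

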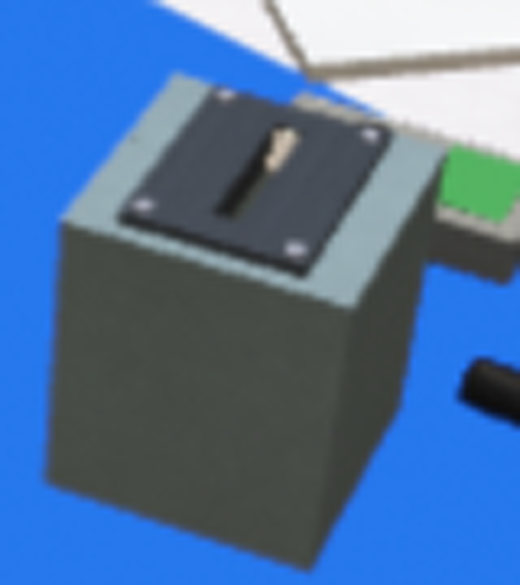

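Run:
```python
from h import *
np.set_printoptions(precision=1,suppress=True)
t=load("b7t");P=lambda L:[((x+.5)/8-.5+205,(y+.5)/8-.5+150) for x,y in L]
a=np.radians(18.45);M=np.array([[np.cos(a),np.sin(a)],[-np.sin(a),np.cos(a)]])
for z in (.156,.135,.114): print(z,((onz(t,P([(282,318),(360,290)]),z)[:,:2]-[.5683,.2177])@M.T*1000))
hand_in();o=get_obs();print(o["time_s"],o["wrist_force"],o["opening"])
```

```text
0.156 [[  0.4  12.3]
 [  0.5 -17.7]]
0.135 [[  3.4  14.5]
 [  3.5 -16. ]]
0.114 [[  6.3  16.6]
 [  6.4 -14.4]]
the job is handed in; nothing more can be done
the job is handed in; nothing more can be done
```

The dead module went through the slot and dropped inside the returns box, and I've handed the job in. No verdict came back, so this rests on my own checks.

**What I did:** I gripped the module by its tab in the middle bay, lifted it out and turned it 27° to line up with the slot. It entered the slot with no contact force. I pressed it in to near its shoulders, released it into the spring grips, then pushed it through with the shut fingers on the tab end.

**Force:** The readings after each move never showed more than about 15 N vertical on the wrist. The push ran at about 6 N and fell to zero at a tool height of about 0.167 m, which fits the module dropping.

**Last checks:**
- **Scene view:** nothing stands out of the slot, both spares are still in their bays, and the bystanders and purple look-alikes look unmoved.
- **Top view:** the tab end shows through the slot. If the module stands on the box floor, it is 6 mm off slot centre along x and about 1 mm along y. I did not measure its depth directly.
- **Arm:** it is parked clear and touching nothing. The fingers are shut and empty.

**What went less well:**
- Fast downward moves tilted the tool, by up to 0.03 rad at the first grasp approach, so I backed off and came down again slowly. During the final push the tilt reached about 0.06 rad, with no visible effect.
- The position from the arm pose and the position from the scene image disagreed by about 4 mm along the slot, just over the ±3.5 mm of play, so I left that direction uncorrected.

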